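Test the griddle's cut-out, set the arepa ring and switch it back on

TASK

Press the griddle's white test button until the cut-out lever drops. While the lever is down, take the one arepa ring that fits snugly in the round recess of the griddle plate, set it flat in the recess and let go of it; then lift the lever back until it stays fully up. Leave the other two rings and everything else on the counter where they are.

Things in the scene. Friction and masses are not known exactly. Their poses are not given: they have to be found in the camera images.
- griddle: Round electric griddle, fixed: black body 230 mm across, dark steel plate 56 mm above the counter. Origin: centre of its underside, z up. A red control box juts out along its -y: 130 mm along x, y from -105 to -185 mm, top at 60 mm. On it, in this frame, the button's axis at x -35, y -158 mm and the lever's pivot at x +30, y -155, z 52 mm. Black bar grip 35 mm out on the -x side (not used).
- well (a point): Centre of the floor of the round recess in the middle of the griddle plate, 50 mm above the counter: recess 100 mm in diameter, 6 mm deep, flat floor.
- button (a joint): White test button, 30 mm across, pressed straight down: 0 = out, 0.007 (m) = fully in. Its spring needs 1.5 N to start and 5 N fully in, and pushes it out again. More than about 3 mm in, it trips the lever, which then falls by itself; with less the lever rocks back.
- button_top (a point): Centre of the white button's top face, 73 mm above the counter when the button is out.
- lever (a joint): Cut-out lever (rad), hinged at point lever_pivot about the griddle's x. 0 = fully up (on), leaning 0.13 rad past vertical towards the plate; grows as it drops outward, away from the plate; 1.45 = fully down (off), nearly level, its tip sticking out in front of the box. Moved by gravity, hardly any friction: upright at 0.13, it settles by itself to 0 or 1.45 from either side of that.
- lever_pivot (a point): Hinge point of the lever, 52 mm above the counter, fixed to the griddle; the hinge axis is the griddle's x axis.
- lever_grip (a point): Middle of the lever's yellow tip, 58 mm from the pivot; moves with it. The tip is 16 mm wide along the hinge axis, 12 mm thick, 28 mm long, ending 70 mm from the pivot. 109 mm above the counter when up, 66 mm when down. At lever value q it lies, in the griddle's axes, at the pivot plus 58 mm * (0, -sin(q - 0.13), cos(q - 0.13)).
- ring_small: Look-alike arepa ring, 76 mm outside diameter: too small. Steel band 22 mm high, 3 mm thick, with a level round wooden grip bar (12 mm thick, axis 52 mm above the ring's lower edge) right across its middle on two steel legs. Origin: centre of the lower edge; z up; the bar runs along x. About 120 g.
- ring_mid: The arepa ring that fits the recess: 92 mm outside diameter, about 80 to 170 g; otherwise like ring_small: steel band 22 mm high, 12 mm grip bar along x with its axis 52 mm above the lower edge, origin at the centre of the lower edge.
- ring_large: Look-alike arepa ring, 108 mm outside diameter: too large for the recess; otherwise the same as ring_small.
- mill: Bystander: glass pepper mill with steel cap, 52 mm across, 142 mm tall, standing close beside the control box at the lever's end. Origin: centre of the underside.
- cup: Bystander: yellow plastic measuring cup, 72 mm across, 55 mm tall, with a flat handle reaching 92 mm out along its +y; close beside the control box at the button's end. Origin: centre of the underside.
- pitcher: Bystander: white ceramic pitcher, 92 mm across, 110 mm tall, handle to 73 mm out along its +y. Origin: centre of the underside.
- reamer: Bystander: wooden citrus reamer lying down, 138 mm long along x (from -90 to +48 mm), 40 mm high. Origin: under it on the counter.
- salt: Bystander: glass salt jar, 56 mm across, 85 mm tall. Origin: centre of the underside.
- oil: Bystander: green glass oil bottle, 60 mm across, 210 mm tall, behind the griddle. Origin: centre of the underside.
- turner: Bystander: spatula lying on the counter near the robot, 270 mm long along its x. Origin: under its middle.

How it is judged:
By the outcome, as a careful person would: the job done as asked, in the order asked, and still so for the second after the job is handed in, with the robot touching nothing.
It also fails if it takes over 56 s, if anything falls off the work surface, if the arm or the gripper's body presses on something with over 40 N, if the wrist force passes 120 N, or if a joint passes its speed limit or range.

ROBOT

A 6-joint arm with a two-finger parallel gripper is mounted at the origin on the work surface. World frame = base frame: x ahead of the robot, y to its left, z up, the work surface at z = 0. Lengths are in m, angles in rad, forces in N, time in s.
With the tool pointing down it reaches from about 0.35 to 0.775 m from the base axis. Payload 5.5 kg.
Tool frame: the origin (TCP) lies midway between the tips of the shut fingers; the grasp point (between the pads) lies 19 mm behind it; z points along the fingers, y is the line along which they close (so a half turn about z gives the same grasp; the last joint's range is limited). The gripper opens to 85 mm and grips with 20 to 120 N. Pads are 22 mm wide; open, the fingers measure 114 mm over their backs; the gripper's body (76 mm by 85 mm) begins 54 mm behind the grasp point. The pads swing forward as they close: fully open they stand 13 mm farther back than shut.
Start: joints at [1.159, 0.313, 0.046, 1.304, 0, 1.431], TCP at [0.154, 0.554, 0.231] pointing down, gripper open.
Joint ranges: [-2.76, 2.76], [-0.86, 1.69], [-1.03, 1.26], [-2.2, 2.34], [-1.47, 1.5], [-3.14, 3.14]. Speed limits (rad/s): [2.57, 2.57, 3.14, 3.14, 3.14, 3.14].

INTERFACE

Orientations are given as a unit quaternion [w, x, y, z].
In Python, from workcell import get_state, read_camera, camera_info, hand_in, recognise gives the robot as it stands.
- The arm moves only by the tool arm_command, never from a script. Its argument "moves" is one flat list of numbers, 7 for each row, row after row: the opening, from -1 (shut) to 1 (fully open), then the shift along the tool's x, y, z in mm, then the turn, a rotation vector about the tool's x, y, z in rad. A call has 1 to 8 rows; each row shifts and turns the commanded pose from where the row before left it, along the tool's axes as they then stand; what a row does not reach is not made up. A row lasts 1/8 s, in which the tool goes at most 62.5 mm and 10.7 degrees, less where a joint would pass 70% of its speed; a pose out of reach is approached as far as the arm can. A call with a gripper value outside its range is refused whole. The fingers move at their own pace and stop on an object; "newtons" is the grip in N (left out, the last holds). Time passes only in rows, so rows that do not move let the fingers close. It gives the time, the measured TCP pose, the force, the opening and the grip force at its end, in the units of the state.
- get_state(): the state, without advancing time (a new reading comes with each control period).
- read_camera(name): name is "scene" or "top" or "wrist"; returns (picture, depth): 480x640x3 uint8, blue, green, red; 480x640 float32, m along the optical axis (not along the pixel's ray), 0 where there is no reading.
- camera_info(name): a dict with "fovy" (degrees; the focal length in pixels is half the picture's height over the tangent of half this angle, whatever the lens; pixels are square), "cx", "cy" (the principal point, pixels), "eye" and "orientation" of the camera in the world; the wrist camera has in their place "tool_from_camera" (4x4, takes a point from camera to tool coordinates, whose origin is the TCP and whose axes are the flange's). Camera axes: x right, y down, z forward; pixel columns grow to the right and rows downward; lengths in m; the calibration is good to about 2 mm. The wrist camera is an equidistant fisheye: a pixel r from the principal point sees the ray r / f radians off the axis. A picture is of the moment at which its call begins: read the wrist's pose just before it. camera_info takes no time and is no camera call.
- hand_in(): hands the job in; it is judged then, once.
Trained networks look in the newest picture that a camera, given by its name, has taken for a name from the list of things; names that differ only in an ending like _2 or _b are one class to them, and where a whole thing is asked for, a point or a joint stands for the part that bears it (a point fixed in the world has none). Each returns a list of dicts, best first, with "confidence" (0 to 1); they miss things now and then, are a little off and sometimes report something else, mostly with a low value. They report only what shows in the picture. A call takes as long as a camera call.
- recognise(camera, label): "point" ([column, row] in pixels, amid what is visible of it).
The state is a dict: "clock": time; "joint_pos": joint angles; "qvel": joint speeds; "tau": joint torques, N m; "tcp_pos": TCP position; "orientation": TCP orientation; "wrist_force": force on the tool from outside, world axes, zero at the start; "ft_torque": the same for the moment, N m; "finger_gap": finger opening in m; "grip_force": force on a finger pad.
Only numpy, scipy, OpenCV 4.12 (cv2) and the standard library are available. Lean on these libraries where they do the work, as an engineer would, in place of code of your own. Each camera call takes 0.05 s, during which the arm holds its last target. There are 200 camera calls.

## Working session

There is one attempt and no reset: what is moved stays moved. The work goes in short steps, Python scripts to look and compute and a tool call to move; the robot and the scene stay as the last step left them, time stands still between calls to the robot, and variables do not carry over. Pictures are saved under pics/ and viewed, at most 10 in all, crops included, and the job is handed in when it is done.

Besides the shell and the picture viewer there is one more tool, called after "Call:" as name(argument=value, ...), one argument or row to a line, values as JSON. arm_command: Moves the arm, as the interface text tells. Its arguments: {"type":"object","properties":{"moves":{"type":"array"},"newtons":{"type":"number"}},"required":["moves"]}

```bash
mkdir -p pics; ls; cat > h.py <<'E'
import numpy as np, cv2
from scipy.spatial.transform import Rotation as R
from workcell import get_state, read_camera, camera_info, hand_in, recognise
def quat(q): return R.from_quat([q[1],q[2],q[3],q[0]])
def cam(name,st=None):
    i=camera_info(name); f=240/np.tan(np.radians(i['fovy'])/2)
    if name=='wrist':
        T=np.array(i['tool_from_camera']); Rt=quat(st['orientation'])
        return f,i['cx'],i['cy'],Rt.as_matrix()@T[:3,:3],np.array(st['tcp_pos'])+Rt.apply(T[:3,3])
    o=np.array(i['orientation']); Rm=o if o.shape==(3,3) else quat(o).as_matrix()
    return f,i['cx'],i['cy'],Rm,np.array(i['eye'])
def ray(name,p,c):
    f,cx,cy,Rm,e=c; u=np.array([(p[0]-cx),(p[1]-cy)])/f
    if name=='wrist':
        r=np.hypot(*u); d=np.array([*(u/max(r,1e-9)*np.sin(r)),np.cos(r)])
    else: d=np.array([u[0],u[1],1.])
    return Rm@d
def onz(name,p,c,z):
    d=ray(name,p,c); return c[4]+d*(z-c[4][2])/d[2]
def tri(ps):  # list of (name,p,c)
    A=np.zeros((3,3));b=np.zeros(3)
    for n,p,c in ps:
        d=ray(n,p,c);d/=np.linalg.norm(d);M=np.eye(3)-np.outer(d,d);A+=M;b+=M@c[4]
    return np.linalg.solve(A,b)
def proj(name,P,c):
    f,cx,cy,Rm,e=c; d=Rm.T@(np.asarray(P)-e)
    if name=='wrist':
        t=np.arctan2(np.hypot(d[0],d[1]),d[2]); return np.array([cx,cy])+f*t*d[:2]/np.hypot(d[0],d[1])
    return np.array([cx+f*d[0]/d[2],cy+f*d[1]/d[2]])
def cloud(name,depth,c):
    f,cx,cy,Rm,e=c; v,u=np.mgrid[:480,:640]
    P=np.stack([(u-cx)/f*depth,(v-cy)/f*depth,depth],-1)
    return P@Rm.T+e
E
cat > a.py <<'E'
from h import *
st=get_state(); print(st)
for n in ['scene','top']:
    print(n,camera_info(n)); im,d=read_camera(n); cv2.imwrite(f'pics/{n}0.png',im); np.save(f'{n}0.npy',d)
    c=cam(n); P=cloud(n,d,c)
    for l in ['griddle','button','lever','lever_grip','ring_small','ring_mid','ring_large','mill','cup','pitcher','oil','salt','reamer','turner']:
        for r in recognise(n,l)[:3]:
            p=r['point']; print(l,np.round(p),round(r['confidence'],2),np.round(P[int(p[1]),int(p[0])],3))
print(camera_info('wrist'))
E
python3 a.py
```

```text
pics
{'clock': 0.0, 'joint_pos': array([1.15943307e+00, 3.14014411e-01, 4.49797628e-02, 1.30360323e+00,
       9.29579069e-08, 1.43119996e+00]), 'qvel': array([ 1.98131258e-03, -1.08250183e-03,  2.61355782e-03, -4.43766245e-04,
       -6.36622581e-04,  4.90373065e-05]), 'tau': array([ 8.04133051e-04, -4.80624354e+01,  2.98534065e+01,  1.93365372e-02,
       -1.07353319e-04, -1.44032600e-05]), 'tcp_pos': array([0.15414995, 0.55342042, 0.23040123]), 'orientation': array([-2.50503819e-04,  1.35465606e-01,  9.90781622e-01, -8.86045386e-04]), 'wrist_force': array([-0.54949487, -0.29350747, -0.84029193]), 'ft_torque': array([-0.01040697,  0.05903618, -0.06314648]), 'grip_force': 0.0, 'finger_gap': 0.0851239120078013}
scene {'fovy': 42.946294149088246, 'cx': 310.0832625052215, 'cy': 236.32035692659798, 'eye': array([ 1.54594144, -0.37095552,  0.87374142]), 'orientation': array([-0.38790314,  0.74546035,  0.47942824, -0.25292012])}
griddle [325. 267.] 0.65 [0.583 0.094 0.05 ]
button [262. 263.] 0.71 [ 0.543 -0.038  0.073]
lever [272. 265.] 0.68 [ 0.598 -0.033  0.104]
lever [324. 269.] 0.68 [
[... 1536 characters left out ...]
[364. 293.] 0.64 [ 0.425 -0.029 -0.   ]
pitcher [165. 238.] 0.61 [0.564 0.542 0.006]
oil [304. 159.] 0.98 [0.76  0.146 0.144]
salt [251. 194.] 0.72 [0.677 0.29  0.086]
reamer [362. 295.] 0.66 [ 0.422 -0.021  0.001]
turner [250. 342.] 0.81 [0.284 0.284 0.005]
{'fovy': 65.70646984690485, 'cx': 326.05081318603175, 'cy': 238.73537070980638, 'tool_from_camera': array([[-1.52519653e-04, -9.46256908e-01, -3.23415896e-01,
         8.33382266e-02],
       [ 9.99999940e-01, -2.44407861e-04,  2.43503749e-04,
         8.17229467e-04],
       [-3.09462491e-04, -3.23415839e-01,  9.46256889e-01,
        -1.41464917e-01],
       [ 0.00000000e+00,  0.00000000e+00,  0.00000000e+00,
         1.00000000e+00]])}
```

View pics/scene0.png

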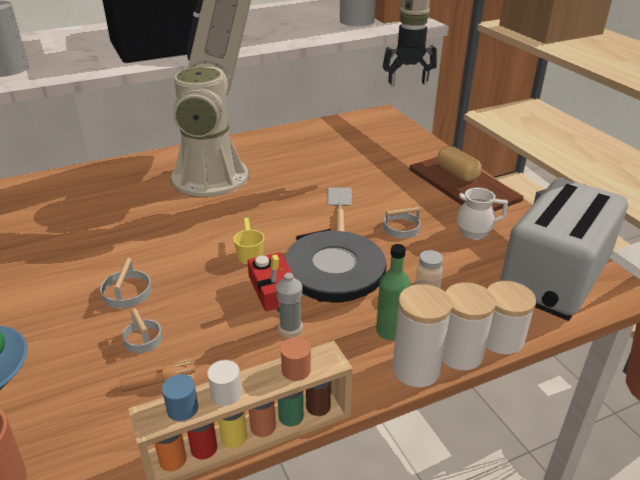

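View pics/top0.png

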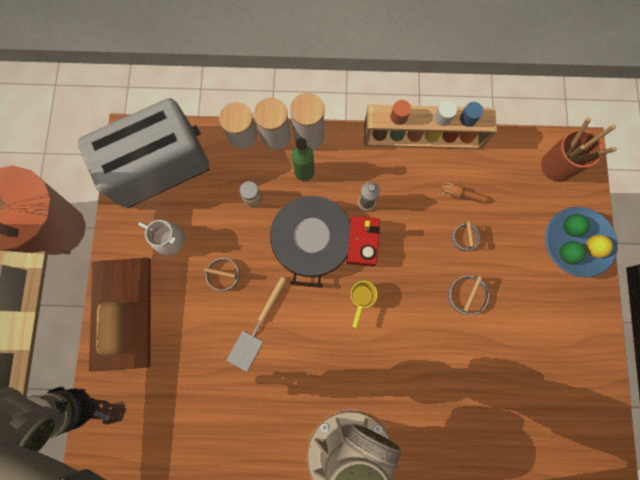

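The arm is at the left with an open view. Mid ring is at top (222,275), scene (402,225). The recess disc is at top (312,236), scene (334,260), and the button at top (367,252), scene (262,263). The lever is up. Next I measure from both views.

```bash
cat > b.py <<'E'
from h import *
C={n:cam(n) for n in ['scene','top']}
def blob(n,box,f,draw=None):
    im=cv2.imread(f'pics/{n}0.png'); d=np.load(f'{n}0.npy'); P=cloud(n,d,C[n])
    hsv=cv2.cvtColor(im,cv2.COLOR_BGR2HSV).astype(int)
    x0,y0,x1,y1=box; m=np.zeros((480,640),np.uint8); m[y0:y1,x0:x1]=f(hsv,P)[y0:y1,x0:x1]
    k,l,s,c=cv2.connectedComponentsWithStats(m); i=1+np.argmax(s[1:,4]); M=l==i
    return c[i],M,P
out={}
specs={'recess':({'scene':(295,235,375,285),'top':(285,210,340,265)},lambda h,P:(h[...,2]>115)&(h[...,1]<80)),
'button':({'scene':(250,250,275,276),'top':(355,240,380,262)},lambda h,P:(h[...,2]>170)&(h[...,1]<70)),
'grip':({'scene':(266,250,284,276),'top':(355,212,382,240)},lambda h,P:(h[...,1]>150)&(h[...,2]>130)&(h[...,0]>18)&(h[...,0]<35)),
'bar':({'scene':(375,195,430,240),'top':(200,250,245,297)},lambda h,P:(P[...,2]>0.04)&(P[...,2]<0.075)&(h[...,1]>60)),
'millcap':({'scene':(270,265,310,345),'top':(355,175,385,215)},lambda h,P:P[...,2]>0.11)}
for k,(bx,f) in specs.items():
    ps=[]
    for n in bx:
        try: c,M,P=blob(n,bx[n],f)
        except Exception as e: print(k,n,e); continue
        q=P[M]; q=q[np.isfinite(q).all(1)]; v=np.linalg.svd((q-q.mean(0))[:,:2],full_matrices=False)[2][0]
        print(k,n,np.round(c,1),M.sum(),'med',np.round(np.median(q,0),4),'mid',np.round((q.min(0)+q.max(0))/2,4),'ext',np.round(np.ptp(q,axis=0),3),'dir',round(np.arctan2(v[1],v[0]),3))
        ps.append((n,c,C[n]))
    if len(ps)==2: print('  TRI',np.round(tri(ps),4))
# ring band circle, box yaw
for n,bx in {'top':(195,250,250,300),'scene':(375,200,430,245)}.items():
    d=np.load(f'{n}0.npy');P=cloud(n,d,C[n])[bx[1]:bx[3],bx[0]:bx[2]].reshape(-1,3)
    q=P[(P[:,2]>.016)&(P[:,2]<.026)]; 
    A=np.c_[q[:,:2],np.ones(len(q))]; s=np.linalg.lstsq(A,(q[:,:2]**2).sum(1),rcond=None)[0]; print('ring',n,s[:2]/2,np.sqrt(s[2]+(s[:2]**2).sum()/4),len(q))
for n,bx in {'top':(260,180,365,290)}.items():
    d=np.load(f'{n}0.npy');P=cloud(n,d,C[n]); im=cv2.imread(f'pics/{n}0.png');hsv=cv2.cvtColor(im,cv2.COLOR_BGR2HSV).astype(int)
    m=((hsv[...,0]<8)|(hsv[...,0]>172))&(hsv[...,1]>170)&(hsv[...,2]>90); m[:200]=0;m[280:]=0;m[:,:340]=0;m[:,395:]=0
    q=P[m]; q=q[abs(q[:,2]-.06)<.006]; r=cv2.minAreaRect((q[:,:2]*1000).astype(np.float32)); print('box',r,len(q))
E
python3 b.py
```

```text
recess scene [334.1 260.3] 913 med [0.5748 0.1232 0.0511] mid [ 1.0353 -0.0987  0.46  ] ext [1.021 0.544 0.828] dir -0.47
recess top [311.6 234.9] 985 med [0.576  0.1221 0.05  ] mid [0.4637 0.1225 0.6571] ext [0.323 0.097 1.231] dir -3.013
  TRI [0.5759 0.1222 0.052 ]
button scene [261.8 259.4] 82 med [ 0.5327 -0.0325  0.0739] mid [ 1.0321 -0.1951  0.4718] ext [1.028 0.352 0.804] dir -0.322
button top [367.6 251.3] 77 med [ 0.5306 -0.0318  0.0723] mid [ 0.5303 -0.0306  0.073 ] ext [0.025 0.025 0.009] dir -1.065
  TRI [ 0.5306 -0.0313  0.0719]
grip scene [274.2 263. ] 60 med [ 0.6028 -0.0294  0.1096] mid [ 0.5984 -0.0264  0.1093] ext [0.019 0.013 0.026] dir 0.312
grip top [366.9 223.5] 30 med [ 0.5949 -0.0238  0.1209] mid [ 0.5952 -0.0239  0.1177] ext [0.014 0.011 0.015] dir 3.028
  TRI [ 0.5982 -0.0263  0.1072]
bar scene [403.6 210.7] 154 med [0.4692 0.3672 0.0564] mid [0.467  0.3687 0.0546] ext [0.031 0.086 0.018] dir -1.767
bar top [219.6 272.2] 142 med [0.4641 0.3668 0.057 ] mid [0.4648 0.3675 0.0529] ext [0.025 0.084 0.019] dir -1.746
  TRI [0.4652 0.3689 0.0529]
millcap scene [289. 286.] 456 med [ 0.6995 -0.0376  0.1236] mid [ 1.1062 -0.1898  0.4919] ext [0.88  0.362 0.764] dir -0.376
millcap top [370.2 190.5] 281 med [ 0.6829 -0.0304  0.1237] mid [0.5068 0.0131 0.6914] ext [0.409 0.138 1.162] dir 2.851
  TRI [ 0.6877 -0.032   0.1147]
ring top [0.46458675 0.36775231] 0.0442057728972172 121
ring scene [0.4679532  0.36734261] 0.04391450237725272 176
box ((566.5448608398438, -20.969696044921875), (78.96566772460938, 130.4517822265625), 86.37872314453125) 1021
```

```bash
cat > plan.py <<'E'
# usage: plan.py x y z yaw_deg(of tool y) grip [rows] : rows from current measured pose, tool straight down at the end
import sys; from h import *
x,y,z,yaw,g=map(float,sys.argv[1:6]); st=get_state(); R0=quat(st['orientation']); p=np.array(st['tcp_pos'])
ty=np.array([np.cos(np.radians(yaw)),np.sin(np.radians(yaw)),0]); tz=np.array([0,0,-1.]); R1=R.from_matrix(np.c_[np.cross(ty,tz),ty,tz])
D=np.array([x,y,z])-p; w=(R0.inv()*R1).as_rotvec()
n=int(sys.argv[6]) if len(sys.argv)>6 else max(1,int(np.ceil(max(np.linalg.norm(D)/.060,np.linalg.norm(w)/.18))))
print('pos',p.round(4),'D mm',(D*1000).round(1),'w',w.round(3),'n',n,'clock',st['clock'],'F',st['wrist_force'].round(1),'gap',st['finger_gap'])
for i in range(n):
    s=(R0*R.from_rotvec(w*i/n)).inv().apply(D/n)*1000
    print([g]+s.round(1).tolist()+(w/n).round(3).tolist())
E
python3 plan.py 0.50 0.22 0.26 -4 -1 8; python3 plan.py 0.53 -0.031 0.15 -4 -1 14|head -1
```

```text
pos [0.1544 0.5539 0.2313] D mm [ 345.6 -333.9   28.7] w [ 0.    -0.     1.369] n 8 clock 1.5 F [-0.9 -0.3 -0.1] gap 0.08490238384534524
[-1.0, -52.8, -28.6, -3.6, 0.0, -0.0, 0.171]
[-1.0, -56.9, -19.2, -3.6, 0.0, -0.0, 0.171]
[-1.0, -59.4, -9.2, -3.6, 0.0, -0.0, 0.171]
[-1.0, -60.1, 1.0, -3.6, 0.0, -0.0, 0.171]
[-1.0, -59.0, 11.2, -3.6, 0.0, -0.0, 0.171]
[-1.0, -56.2, 21.1, -3.6, 0.0, -0.0, 0.171]
[-1.0, -51.8, 30.4, -3.6, 0.0, -0.0, 0.171]
[-1.0, -45.9, 38.8, -3.6, 0.0, -0.0, 0.171]
pos [0.1544 0.5539 0.2313] D mm [ 375.6 -584.9  -81.3] w [ 0.    -0.     1.369] n 14 clock 1.5 F [-0.9 -0.3 -0.1] gap 0.08490238384534524
```

Call:
arm_command(
  moves=[-1,-53,-29,-3.6,0,0,0.171,-1,-57,-19,-3.6,0,0,0.171,-1,-59,-9,-3.6,0,0,0.171,-1,-60,1,-3.6,0,0,0.171,-1,-59,11,-3.6,0,0,0.171,-1,-56,21,-3.6,0,0,0.171,-1,-52,30,-3.6,0,0,0.171,-1,-46,39,-3.6,0,0,0.171],
)

```text
clock: 2.5
tcp_pos: [0.5009, 0.2184, 0.2605]
orientation: [0.0, 0.733, 0.68, 0.0]
wrist_force: [0.5, 1.4, 0.6]
finger_gap: -0.0003
grip_force: 0.0
```

```bash
cat > w.py <<'E'
import sys; from h import *
k=sys.argv[1]; st=get_state(); im,d=read_camera('wrist'); cv2.imwrite(f'pics/w{k}.png',im); np.savez(f'w{k}.npz',d=d,p=st['tcp_pos'],o=st['orientation'])
print(st['tcp_pos'],st['joint_pos'].round(2),st['clock'])
c=cam('wrist',st)
for l in sys.argv[2:]:
    z=float(l.split(':')[1]); print(l,[(np.round(r['point']),round(r['confidence'],2),onz('wrist',r['point'],c,z).round(4)) for r in recognise('wrist',l.split(':')[0])[:2]])
for n,P in {'well':(.576,.122,.05),'button':(.5306,-.0313,.072),'ring':(.466,.368,.052)}.items(): print(n,proj('wrist',P,c).round())
E
python3 w.py 1; python3 plan.py 0.53 -0.031 0.12 -4 -1
```

```text
[0.5009286  0.21843886 0.26049122] [0.26 0.25 0.03 1.35 0.   1.91] 2.5
well [403. 287.]
button [365. 408.]
ring [276.  52.]
pos [0.5065 0.2136 0.2603] D mm [  23.5 -244.6 -140.3] w [ 0.005  0.002 -0.016] n 5 clock 2.55 F [ 5.6 -2.5  1. ] gap -0.00014944562351036154
[-1.0, -48.3, 8.7, 28.2, 0.001, 0.0, -0.003]
[-1.0, -48.3, 8.6, 28.2, 0.001, 0.0, -0.003]
[-1.0, -48.3, 8.5, 28.2, 0.001, 0.0, -0.003]
[-1.0, -48.4, 8.4, 28.1, 0.001, 0.0, -0.003]
[-1.0, -48.4, 8.2, 28.1, 0.001, 0.0, -0.003]
```

View pics/w1.png

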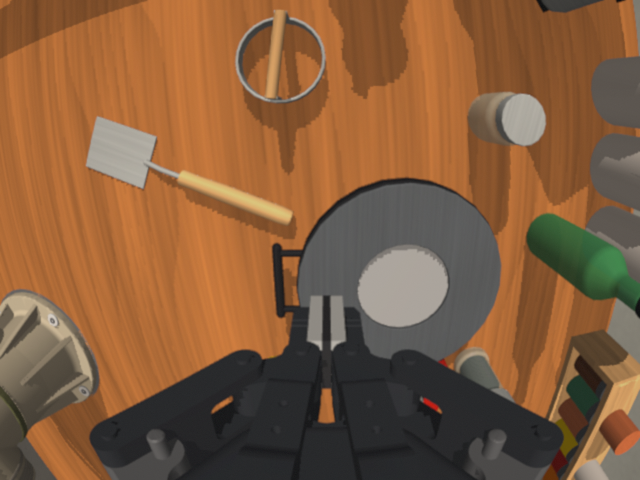

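The wrist picture agrees: recess centre near (403,286) and ring bar near (277,53), both within a couple of pixels of the predictions. On to the button.

Call:
arm_command(
  moves=[-1,-48.3,8.5,32,0,0,0,-1,-48.3,8.5,32,0,0,0,-1,-48.3,8.5,32,0,0,0,-1,-48.3,8.5,32,0,0,0,-1,-48.3,8.5,32,0,0,0,-1,0,0,0,0,0,0,-1,0,0,0,0,0,0],
)

```text
clock: 3.42
tcp_pos: [0.5254, -0.0236, 0.1004]
orientation: [-0.0, 0.731, 0.682, 0.0]
wrist_force: [-0.1, 0.2, -0.1]
finger_gap: 0.0002
grip_force: 0.0
```

```bash
python3 plan.py 0.5306 -0.0315 0.066 -4 -1; python3 - <<'E'
from h import *
z=np.load('w1.npz'); st={'tcp_pos':z['p'],'orientation':z['o']}; c=cam('wrist',st); im=cv2.imread('pics/w1.png'); h=cv2.cvtColor(im,cv2.COLOR_BGR2HSV).astype(int)
m=((h[...,2]>120)&(h[...,1]<60)); m[:235]=0;m[335:]=0;m[:,:352]=0;m[:,460:]=0
k,l,s,_=cv2.connectedComponentsWithStats(m.astype(np.uint8)); i=1+np.argmax(s[1:,4]); v,u=np.nonzero(l==i)
q=np.array([onz('wrist',p,c,.05)[:2] for p in zip(u,v)]); (x,y),r=cv2.minEnclosingCircle((q*1000).astype(np.float32)); print('recess wrist',q.mean(0),x,y,r)
E
```

```text
pos [ 0.5254 -0.0236  0.1004] D mm [  5.2  -7.9 -34.4] w [-0.    -0.001  0.001] n 1 clock 3.425 F [-0.1  0.2 -0.1] gap 0.0001956972892745437
[-1.0, -7.6, 5.7, 34.4, -0.0, -0.001, 0.001]
recess wrist [0.57627946 0.12272364] 576.8965454101562 120.2846450805664 49.76799392700195
```

Call:
arm_command(
  moves=[-1,-7.6,5.7,20,0,0,0,-1,0,0,8,0,0,0,-1,0,0,4,0,0,0,-1,0,0,2,0,0,0,-1,0,0,0,0,0,0,-1,0,0,0,0,0,0],
)

```text
clock: 4.18
tcp_pos: [0.531, -0.0314, 0.0667]
orientation: [0.0, 0.731, 0.682, 0.001]
wrist_force: [1.6, 3.3, 3.9]
finger_gap: 0.0001
grip_force: 2.2
```

```bash
cat > lv.py <<'E'
import sys; from h import *
im,d=read_camera('scene'); k=sys.argv[1]; cv2.imwrite(f'pics/s{k}.png',im); c=cam('scene'); P=cloud('scene',d,c)
h=cv2.cvtColor(im,cv2.COLOR_BGR2HSV).astype(int)
m=(h[...,1]>150)&(h[...,2]>110)&(h[...,0]>20)&(h[...,0]<35)&(P[...,0]>.56)&(P[...,0]<.64)&(abs(P[...,1]+.06)<.07)&(P[...,2]>.04)
print('yellow',m.sum(),np.median(P[m],0) if m.any() else '')
E
python3 lv.py 1; python3 -c "
from h import *;s=get_state();print(s['tcp_pos'],s['wrist_force'],s['clock'])"
```

```text
yellow 53 [ 0.5993439  -0.09073272  0.06745587]
[ 0.53098696 -0.03154075  0.06662887] [0.79341235 3.11332801 4.01780988] 4.225
```

```bash
cat > q.py <<'E'
E
python3 - <<'E'
import subprocess
E
python3 plan.py 0.466 0.368 0.20 -10.7 0 7
```

```text
pos [ 0.531  -0.0315  0.0666] D mm [-65.  399.5 133.4] w [ 0.001 -0.001  0.118] n 7 clock 4.225 F [0.8 3.1 4. ] gap 1.159015951681256e-05
[0.0, 56.3, -13.2, -19.0, 0.0, -0.0, 0.017]
[0.0, 56.1, -14.1, -19.0, 0.0, -0.0, 0.017]
[0.0, 55.8, -15.1, -19.0, 0.0, -0.0, 0.017]
[0.0, 55.6, -16.0, -19.0, 0.0, -0.0, 0.017]
[0.0, 55.3, -16.9, -19.0, 0.0, -0.0, 0.017]
[0.0, 55.0, -17.9, -19.0, 0.0, -0.0, 0.017]
[0.0, 54.7, -18.8, -19.1, 0.0, -0.0, 0.017]
```

Call:
arm_command(
  moves=[-1,0,0,-30,0,0,0,-1,0,0,-50,0,0,0],
)

```text
clock: 4.47
tcp_pos: [0.5284, -0.0322, 0.1447]
orientation: [-0.002, 0.731, 0.682, -0.002]
wrist_force: [1.4, 0.2, 0.2]
finger_gap: -0.0
grip_force: 0.0
```

Call:
arm_command(
  moves=[0,56.3,-13.2,0,0,0,0.017,0,56.1,-14.1,0,0,0,0.017,0,55.8,-15.1,0,0,0,0.017,0,55.6,-16,0,0,0,0.017,0,55.3,-16.9,0,0,0,0.017,0,55,-17.9,0,0,0,0.017,0,54.7,-18.8,0,0,0,0.017,0,0,0,0,0,0,0],
)

```text
clock: 5.48
tcp_pos: [0.4647, 0.3705, 0.1452]
orientation: [0.0, 0.769, 0.64, -0.0]
wrist_force: [-0.8, -0.3, -1.7]
finger_gap: 0.0427
grip_force: 0.0
```

```bash
python3 w.py 2 ring_mid:0.052; python3 plan.py 0.466 0.368 0.033 -10.7 0 4
```

```text
[0.46473347 0.37052137 0.14517688] [ 0.54  0.39 -0.06  1.12 -0.    2.29] 5.475
ring_mid:0.052 [(array([328., 244.]), 0.93, array([0.4658, 0.3704, 0.052 ]))]
well [475. 446.]
button [435. 532.]
ring [328. 247.]
pos [0.4653 0.3674 0.1452] D mm [   0.7    0.6 -112.2] w [-0.001  0.002 -0.   ] n 4 clock 5.575 F [ 0.3 -0.4  0.8] gap 0.042719605364236427
[0.0, 0.3, 0.1, 28.1, -0.0, 0.001, -0.0]
[0.0, 0.2, 0.1, 28.1, -0.0, 0.001, -0.0]
[0.0, 0.2, 0.1, 28.1, -0.0, 0.001, -0.0]
[0.0, 0.2, 0.1, 28.1, -0.0, 0.001, -0.0]
```

View pics/w2.png

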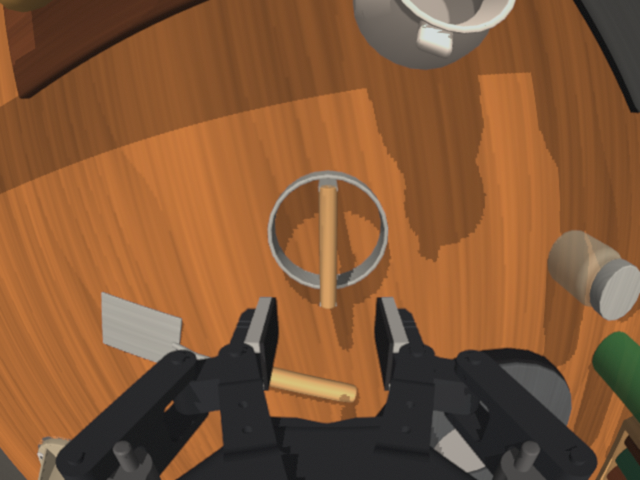

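The bar runs vertically at column 328, rows 180–305, centred between the fingers (midpoint about 326). I descend and grip.

Call:
arm_command(
  moves=[0,0.5,0.3,40,0,0,0,0,0.5,0.3,40,0,0,0,0,0,0,32,0,0,0,0,0,0,0,0,0,0,-1,0,0,0,0,0,0,-1,0,0,0,0,0,0,-1,0,0,0,0,0,0,-1,0,0,0,0,0,0],
  newtons=60,
)

```text
clock: 6.58
tcp_pos: [0.4682, 0.3689, 0.0361]
orientation: [0.001, 0.77, 0.637, 0.002]
wrist_force: [0.4, -2.4, 6.8]
finger_gap: 0.01
grip_force: 58.9
```

Call:
arm_command(
  moves=[-1,0,0,-20,0,0,0,-1,0,0,-50,0,0,0,-1,0,0,-50,0,0,0,-1,0,0,0,0,0,0],
)

```text
clock: 7.08
tcp_pos: [0.4693, 0.3705, 0.1594]
orientation: [0.001, 0.77, 0.638, 0.005]
wrist_force: [0.9, -0.2, -1.7]
finger_gap: 0.01
grip_force: 58.9
```

```bash
python3 w.py 3; python3 plan.py 0.5765 0.1225 0.15 -10.7 -1 6
```

```text
[0.46927505 0.3705439  0.15938763] [ 0.53  0.38 -0.04  1.14  0.    2.29] 7.075
well [467. 438.]
button [430. 525.]
ring [321. 243.]
pos [0.4679 0.3697 0.1566] D mm [ 108.6 -247.2   -6.6] w [ 0.004 -0.004 -0.001] n 6 clock 7.125 F [-0.5 -0.7 -2.3] gap 0.01004257116444043
[-1.0, -37.1, 25.5, 1.1, 0.001, -0.001, -0.0]
[-1.0, -37.1, 25.5, 1.1, 0.001, -0.001, -0.0]
[-1.0, -37.1, 25.5, 1.1, 0.001, -0.001, -0.0]
[-1.0, -37.1, 25.4, 1.1, 0.001, -0.001, -0.0]
[-1.0, -37.1, 25.4, 1.1, 0.001, -0.001, -0.0]
[-1.0, -37.1, 25.4, 1.1, 0.001, -0.001, -0.0]
```

View pics/w3.png

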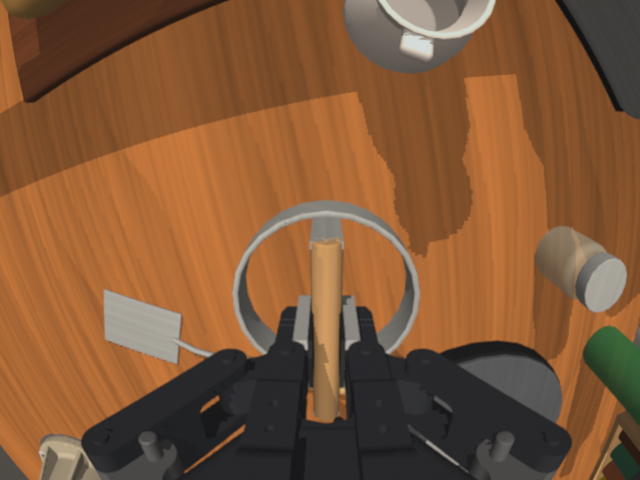

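```bash
cat > ringfit.py <<'E'
import sys; from h import *
z=np.load(f'w{sys.argv[1]}.npz'); i=camera_info('wrist'); f=240/np.tan(np.radians(i['fovy'])/2); T=np.array(i['tool_from_camera'])
v,u=np.mgrid[:480,:640]; a=(u-i['cx'])/f; b=(v-i['cy'])/f; r=np.hypot(a,b)+1e-9
D=np.stack([a/r*np.tan(r),b/r*np.tan(r),np.ones_like(r)],-1)*z['d'][...,None]
P=D@T[:3,:3].T+T[:3,3]
im=cv2.imread(f'pics/w{sys.argv[1]}.png'); S=cv2.cvtColor(im,cv2.COLOR_BGR2HSV)[...,1]
m=np.zeros((480,640),bool); m[195:360,225:430]=1; m&=(S<60)&(z['d']>0)
q=P[m]; rr=np.hypot(q[:,0]-0,q[:,1]); q=q[(rr>.035)&(rr<.055)&(q[:,2]>0)&(q[:,2]<.05)]
print(len(q),np.percentile(q[:,2],[2,10,50,90,98]).round(4))
s=np.linalg.lstsq(np.c_[q[:,:2],np.ones(len(q))],(q[:,:2]**2).sum(1),rcond=None)[0]; print('centre tool',(s[:2]/2).round(4),'R',np.sqrt(s[2]+(s[:2]**2).sum()/4))
# tops per sector
ang=np.degrees(np.arctan2(q[:,1],q[:,0]))
for k in range(-180,180,30):
    w=(ang>=k)&(ang<k+30)
    if w.sum()>8: print(k,w.sum(),np.percentile(q[w,2],[5,95]).round(4),np.hypot(*q[w,:2].T).mean().round(4))
b=(S>80); b[:]&=False; mm=(cv2.cvtColor(im,cv2.COLOR_BGR2HSV)[...,1]>80)&(abs(u-326)<14)&(v>238)&(v<425)&(z['d']>0); q=P[mm]; q=q[(q[:,2]<.01)&(q[:,2]>-.05)]
print('bar',len(q),q.min(0).round(4),q.max(0).round(4),np.polyfit(q[:,0],q[:,2],1).round(4),np.polyfit(q[:,0],q[:,1],1).round(4))
E
python3 ringfit.py 3
```

```text
5814 [0.0055 0.0148 0.0181 0.0313 0.0347]
centre tool [-0.0009 -0.    ] R 0.043613502390732105
-150 538 [0.0149 0.0346] 0.0444
-120 665 [0.0147 0.0331] 0.0437
-90 376 [0.0145 0.0284] 0.0431
-60 446 [0.0145 0.0316] 0.0433
-30 872 [0.005  0.0327] 0.0428
0 890 [0.0044 0.0328] 0.0427
30 434 [0.0148 0.0313] 0.0433
60 374 [0.0148 0.0288] 0.0431
90 680 [0.0151 0.0338] 0.0437
120 539 [0.0154 0.035 ] 0.0444
bar 4768 [-0.0455 -0.006  -0.037 ] [ 0.0412  0.0057 -0.014 ] [ 0.0016 -0.0198] [0.003  0.0001]
```

Call:
arm_command(
  moves=[-1,-37,25.5,0,0,0,0,-1,-37,25.5,0,0,0,0,-1,-37,25.5,0,0,0,0,-1,-37,25.5,0,0,0,0,-1,-37,25.5,0,0,0,0,-1,-37,25.5,0,0,0,0,-1,0,0,25,0,0,0,-1,0,0,22,0,0,0],
)

```text
clock: 8.12
tcp_pos: [0.5744, 0.121, 0.1045]
orientation: [-0.001, 0.771, 0.637, -0.001]
wrist_force: [0.5, 0.8, -1.8]
finger_gap: 0.0098
grip_force: 58.9
```

Call:
arm_command(
  moves=[-1,0,0,0,0,0,0,-1,0,0,0,0,0,0],
)

```text
clock: 8.38
tcp_pos: [0.5751, 0.1222, 0.1068]
orientation: [-0.0, 0.77, 0.638, -0.0]
wrist_force: [0.1, 0.8, -0.9]
finger_gap: 0.0096
grip_force: 58.8
```

```bash
python3 w.py 4; python3 plan.py 0.5765 0.1233 0.0865 -10.7 -1 2
```

```text
[0.57512744 0.1221767  0.10682936] [ 0.07  0.4  -0.14  1.03  0.    1.83] 8.375
well [327. 266.]
button [306. 467.]
ring [ 84. -67.]
pos [0.5757 0.1223 0.1075] D mm [  0.8   1.  -21. ] w [ 0.    -0.    -0.001] n 2 clock 8.425 F [-0.3  0.3 -1. ] gap 0.009865520820375315
[-1.0, 0.6, 0.3, 10.5, 0.0, -0.0, -0.0]
[-1.0, 0.6, 0.3, 10.5, 0.0, -0.0, -0.0]
```

View pics/w4.png

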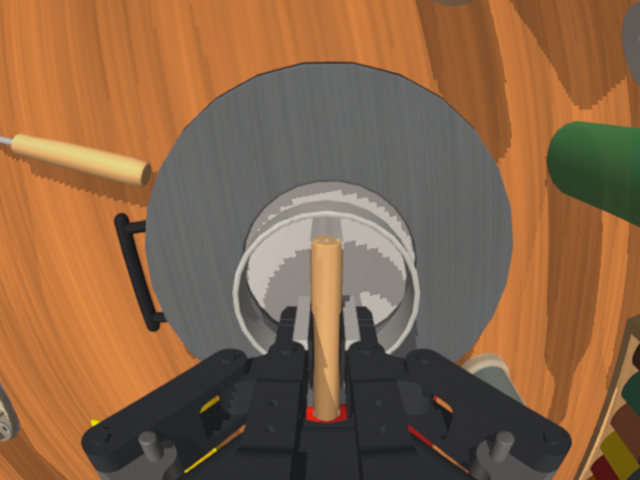

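```bash
python3 - <<'E'
from h import *
from scipy.optimize import least_squares
z=np.load('w4.npz'); c=cam('wrist',{'tcp_pos':z['p'],'orientation':z['o']}); im=cv2.imread('pics/w4.png'); h=cv2.cvtColor(im,cv2.COLOR_BGR2HSV).astype(int)
# plate rim top edge & recess: bright/dark transitions along rays
def edge(zc,cen,r0,r1,angs,rise):
    out=[]
    g=cv2.GaussianBlur(h[...,2].astype(np.float32),(3,3),0)
    for a in np.radians(angs):
        rs=np.arange(r0,r1,.0004); px=np.array([proj('wrist',(cen[0]+r*np.cos(a),cen[1]+r*np.sin(a),zc),c) for r in rs])
        v=cv2.remap(g,px[:,0].astype(np.float32)[None],px[:,1].astype(np.float32)[None],1)[0]
        k=np.argmin(np.diff(v)); out.append((cen[0]+rs[k]*np.cos(a),cen[1]+rs[k]*np.sin(a),np.diff(v)[k]))
    return np.array(out)
e=edge(.056,(.576,.122),.042,.058,range(5,176,5),0); e=e[e[:,2]<-5]
f=lambda p:np.hypot(e[:,0]-p[0],e[:,1]-p[1])-p[2]
s=least_squares(f,[.576,.122,.05],loss='soft_l1',f_scale=.0005); print(len(e),s.x.round(4),np.abs(s.fun).mean()); print(f(s.x).round(4))
E
```

```text
35 [0.5771 0.1238 0.0482] 0.0008308785786250044
[-0.0002  0.0001 -0.0077  0.0002  0.0001 -0.      0.0003  0.0002  0.0002
  0.0001  0.0001  0.0001 -0.0003  0.0001 -0.005  -0.0002  0.0003  0.
 -0.0003 -0.0002 -0.      0.0001 -0.0001  0.      0.0002 -0.      0.0001
 -0.0001  0.0001  0.0003 -0.0003  0.0011 -0.0028 -0.001   0.0072]
```

Call:
arm_command(
  moves=[-1,1.1,1.1,8,0,0,0,-1,0,0,6,0,0,0,-1,0,0,4,0,0,0,-1,0,0,2,0,0,0,-1,0,0,0,0,0,0,-1,0,0,0,0,0,0],
)

```text
clock: 9.18
tcp_pos: [0.5769, 0.1228, 0.0873]
orientation: [0.0, 0.77, 0.638, 0.0]
wrist_force: [-0.9, -1.1, -1.5]
finger_gap: 0.0099
grip_force: 58.8
```

Call:
arm_command(
  moves=[-1,0,0,0.8,0,0,0,-1,0,0,0.7,0,0,0,-1,0,0,0,0,0,0,-1,0,0,0,0,0,0],
)

```text
clock: 9.68
tcp_pos: [0.5769, 0.1228, 0.0862]
orientation: [0.0, 0.77, 0.638, 0.0]
wrist_force: [-1.3, -0.9, 4.3]
finger_gap: 0.0097
grip_force: 59.4
```

```bash
python3 w.py 5; python3 - <<'E'
from h import *
s=get_state();print(s['tcp_pos'],s['wrist_force'],s['clock'])
im,d=read_camera('scene'); P=cloud('scene',d,cam('scene')); q=P[(abs(P[...,0]-.577)<.055)&(abs(P[...,1]-.1225)<.055)&(P[...,2]>.045)&(P[...,2]<.085)]
print(np.percentile(q[:,2],[5,50,90,98]))
E
```

```text
[0.57688366 0.12282299 0.08615223] [ 0.07  0.42 -0.16  0.99 -0.    1.83] 9.675
well [324. 283.]
button [303. 489.]
ring [ 63. -76.]
[0.57691154 0.12279819 0.0861419 ] [-2.19911629 -0.65963137  5.28950443] 9.725
[0.04920665 0.05638846 0.0703485  0.07452191]
```

View pics/w5.png

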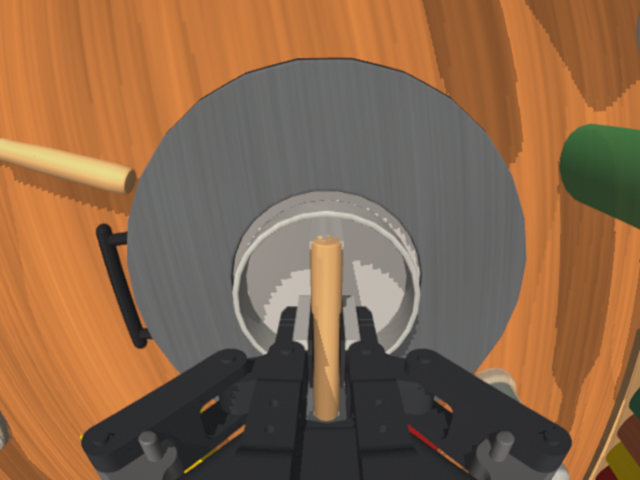

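Ring sits evenly in the recess (contact at the expected height, even gap at columns 233–419). Release.

Call:
arm_command(
  moves=[-0.4,0,0,0,0,0,0,-0.4,0,0,0,0,0,0,-0.4,0,0,0,0,0,0,-0.4,0,0,-10,0,0,0,-0.4,0,0,-40,0,0,0,-0.4,0,0,-40,0,0,0,-0.4,0,0,0,0,0,0],
)

```text
clock: 10.65
tcp_pos: [0.5794, 0.1231, 0.1802]
orientation: [0.002, 0.77, 0.638, 0.003]
wrist_force: [0.1, 0.1, -1.6]
finger_gap: 0.0254
grip_force: 0.0
```

```bash
python3 w.py 6; python3 lv.py 6; python3 plan.py 0.592 -0.0906 0.12 -3.8 -0.3 5; python3 - <<'E'
from h import *
a=cv2.imread('pics/w6.png')[100:420,160:480]; b=cv2.imread('pics/s6.png')[190:350,220:420]
cv2.imwrite('pics/c6.png',np.hstack([a,cv2.resize(b,(400,320))]))
E
```

```text
[0.57939565 0.12309493 0.18023295] [ 0.07  0.36 -0.02  1.19  0.    1.83] 10.65
well [321. 231.]
button [304. 405.]
ring [127. -31.]
yellow 58 [ 0.60004191 -0.08952979  0.06922971]
pos [0.5771 0.1229 0.1764] D mm [  14.9 -213.5  -56.4] w [ 0.002 -0.    -0.122] n 5 clock 10.75 F [-0.7 -0.  -0.1] gap 0.025542646638451332
[-0.3, -41.4, 10.9, 11.3, 0.0, -0.0, -0.024]
[-0.3, -41.7, 9.9, 11.3, 0.0, -0.0, -0.024]
[-0.3, -41.9, 8.9, 11.3, 0.0, -0.0, -0.024]
[-0.3, -42.1, 7.8, 11.3, 0.0, -0.0, -0.024]
[-0.3, -42.3, 6.8, 11.3, 0.0, -0.0, -0.024]
```

View pics/c6.png

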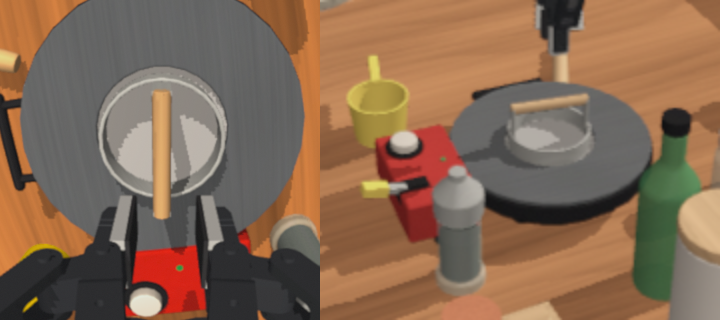

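The ring sits flat in the recess, and the lever is down. Now to the lever.

Call:
arm_command(
  moves=[-0.3,-41.4,10.9,5,0,0,-0.024,-0.3,-41.7,9.9,5,0,0,-0.024,-0.3,-41.9,8.9,10,0,0,-0.024,-0.3,-42.1,7.8,15,0,0,-0.024,-0.3,-42.3,6.8,20,0,0,-0.024,-0.3,0,0,0,0,0,0,-0.3,0,0,0,0,0,0],
)

```text
clock: 11.62
tcp_pos: [0.5906, -0.0904, 0.1196]
orientation: [-0.001, 0.731, 0.682, -0.0]
wrist_force: [0.2, 0.3, -0.8]
finger_gap: 0.0295
grip_force: 0.0
```

```bash
python3 w.py 7; python3 plan.py 0.592 -0.0906 0.05 -3.8 -0.3 2
```

```text
[ 0.59057662 -0.09043115  0.1196247 ] [-0.29  0.41 -0.09  1.07  0.    1.35] 11.625
well [276. -83.]
button [206. 176.]
ring [ 144. -244.]
pos [ 0.591  -0.09    0.1202] D mm [  1.   -0.6 -70.2] w [-0.001 -0.001 -0.001] n 2 clock 11.675 F [ 0.4 -0.4 -0.2] gap 0.029799491460694116
[-0.3, -0.3, 0.6, 35.1, -0.001, -0.0, -0.001]
[-0.3, -0.3, 0.5, 35.1, -0.001, -0.0, -0.001]
```

View pics/w7.png

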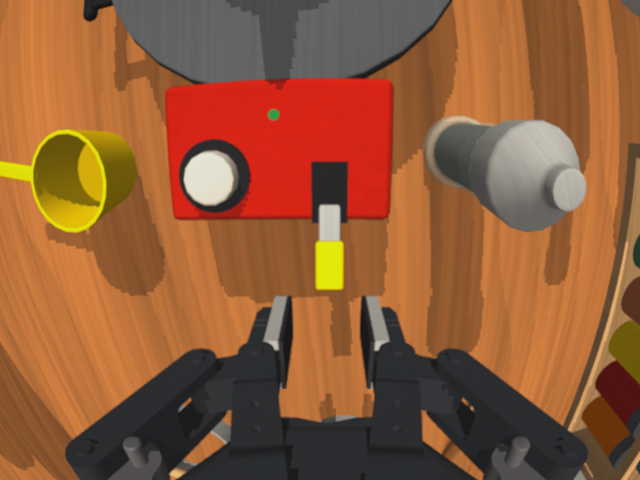

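Lever tip at (330,265), midway between the fingers, which are in line with it. The mill is well clear. I descend and grip lightly.

Call:
arm_command(
  moves=[-0.3,-0.3,0.6,35,0,0,0,-0.3,-0.3,0.6,35,0,0,0,-0.3,0,0,0,0,0,0,-1,0,0,0,0,0,0,-1,0,0,0,0,0,0,-1,0,0,0,0,0,0],
  newtons=20,
)

```text
clock: 12.42
tcp_pos: [0.5923, -0.0906, 0.0516]
orientation: [-0.0, 0.731, 0.683, 0.001]
wrist_force: [-3.2, 5.1, 1.7]
finger_gap: 0.0155
grip_force: 24.7
```

```bash
python3 - <<'E'
from h import *
s=get_state(); print(s['tcp_pos'],s['wrist_force'],s['finger_gap'],s['grip_force'],s['clock'])
t=np.linspace(1.32,-.10,9); th=-.066; ax=np.array([-np.sin(th)*-1,0]) 
p=np.array([[0.058*np.sin(a)*np.sin(th),-.058*np.sin(a)*np.cos(th),.058*np.cos(a)] for a in t])
print((quat(s['orientation']).inv().apply(np.diff(p,axis=0))*1000).round(1))
E
```

```text
[ 0.59234296 -0.09057685  0.05159907] [-3.16681133  5.11620393  1.66213331] 0.01545664749614996 24.69814360141754 12.425
[[ 3.4 -0.  -9.7]
 [ 5.1 -0.  -8.9]
 [ 6.6 -0.  -7.9]
 [ 7.9 -0.  -6.6]
 [ 8.9 -0.  -5.1]
 [ 9.7 -0.  -3.5]
 [10.1 -0.  -1.7]
 [10.3 -0.   0.1]]
```

Call:
arm_command(
  moves=[-1,3.4,0,-9.7,0,0,0,-1,5.1,0,-8.9,0,0,0,-1,6.6,0,-7.9,0,0,0,-1,7.9,0,-6.6,0,0,0],
)

```text
clock: 12.92
tcp_pos: [0.5938, -0.0687, 0.0843]
orientation: [0.0, 0.731, 0.682, -0.001]
wrist_force: [-4.1, -1.1, -4.9]
finger_gap: 0.0151
grip_force: 23.1
```

```bash
python3 lv.py 8; python3 -c "
from h import *;s=get_state();print(s['tcp_pos'],s['wrist_force'],s['finger_gap'],s['clock'])"
```

```text
yellow 8 [ 0.59038993 -0.07887132  0.10590505]
[ 0.5939082  -0.06767783  0.08505755] [-5.72255267 -1.8161336  -1.82590419] 0.015346033650892169 12.975
```

Lever is following (about z 0.105). Continue the arc.

Call:
arm_command(
  moves=[-1,8.9,0,-5.1,0,0,0,-1,9.7,0,-3.5,0,0,0,-1,10.1,0,-1.7,0,0,0,-1,10.3,0,0.1,0,0,0,-1,0,0,0,0,0,0,-1,0,0,0,0,0,0],
)

```text
clock: 13.72
tcp_pos: [0.5966, -0.0294, 0.095]
orientation: [0.0, 0.731, 0.683, -0.0]
wrist_force: [-5.2, -0.7, 1.5]
finger_gap: 0.0157
grip_force: 23.7
```

```bash
python3 lv.py 9; python3 -c "
from h import *;s=get_state();print(s['tcp_pos'],s['wrist_force'],s['finger_gap'],s['clock'])"
```

```text
yellow 16 [ 0.60164656 -0.04093237  0.11006484]
[ 0.5965208  -0.02941894  0.09504184] [-6.09787286 -0.72835079  1.71805085] 0.015142084958810937 13.775
```

Call:
arm_command(
  moves=[-1,2,0,0,0,0,0,-1,2,0,0,0,0,0,-1,0,0,0,0,0,0,-1,0,0,0,0,0,0],
)

```text
clock: 14.28
tcp_pos: [0.5968, -0.0261, 0.0948]
orientation: [0.001, 0.731, 0.683, -0.001]
wrist_force: [-5.8, -2.5, -0.3]
finger_gap: 0.0154
grip_force: 23.5
```

Call:
arm_command(
  moves=[-0.3,0,0,0,0,0,0,-0.3,0,0,0,0,0,0,-0.3,0,0,0,0,0,0,-0.3,0,0,-15,0,0,0,-0.3,0,0,-40,0,0,0,-0.3,0,0,-50,0,0,0,-0.3,-40,0,-20,0,0,0,-0.3,-40,0,0,0,0,0],
)

```text
clock: 15.28
tcp_pos: [0.5933, -0.1063, 0.2231]
orientation: [0.003, 0.73, 0.683, 0.002]
wrist_force: [1.5, 0.2, -0.3]
finger_gap: 0.0299
grip_force: 0.0
```

Call:
arm_command(
  moves=[-0.3,0,0,0,0,0,0,-0.3,0,0,0,0,0,0],
)

```text
clock: 15.52
tcp_pos: [0.5916, -0.1053, 0.2194]
orientation: [0.0, 0.731, 0.682, 0.0]
wrist_force: [-0.5, -0.4, 0.1]
finger_gap: 0.03
grip_force: 0.0
```

```bash
python3 lv.py 10; python3 - <<'E'
from h import *
s=get_state();print(s['tcp_pos'],s['wrist_force'],s['clock'])
b=cv2.imread('pics/s10.png')[180:360,100:440]; cv2.imwrite('pics/c10.png',cv2.resize(b,None,fx=2.2,fy=2.2))
E
```

```text
yellow 57 [ 0.60335126 -0.02996818  0.1114381 ]
[ 0.59157603 -0.10487361  0.21922059] [0.67059166 0.61802589 0.1033871 ] 15.575
```

View pics/c10.png

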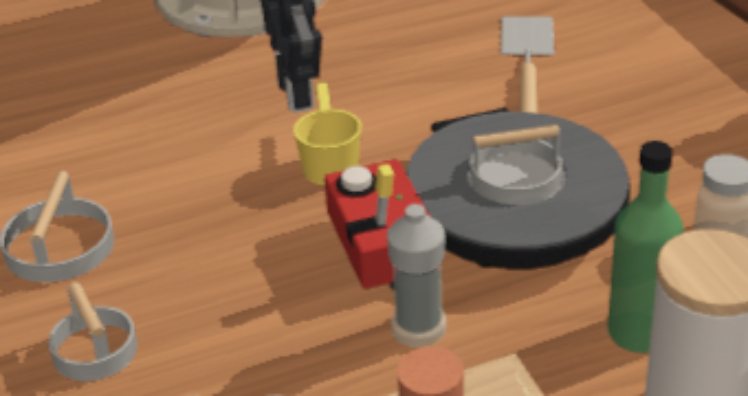

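The lever is up (its tip is back at its starting position), the ring is flat in the recess, and nothing else has moved. The arm touches nothing.

```bash
python3 -c "
from workcell import hand_in; print(hand_in())"
```

```text
the job is handed in; nothing more can be done
None
```

The job is done and handed in at about 16 s: the button press dropped the lever, the 92 mm ring was set flat in the recess and released, and the lever was lifted back and stays fully up, with nothing else seen to have moved.

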